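Clip the red-brown paint sample into the holder

TASK

Clamp the red-brown paint sample strip in the grey sample holder: lift the spring clip (its grip is the yellow ball) right up until it stays fully open, lay the strip flat within the white lane beneath it, and then lower the clip so that it presses on the strip. Leave the olive-green strip where it is.

Things in the scene. Friction and masses are not known exactly. Their poses are not given: they have to be found in the camera images.
- lane (a point): Centre of the white lane (62 mm wide along its x, 172 mm long along y) on the top face of a fixed grey plate 12 mm thick; this point is 12 mm above the table. The strip belongs here, centred, lengthwise along y. z up; x points across the lane to the clip's hinge, on the side away from the robot. The plate reaches 53 mm to -x, 109 mm to +x, 95 mm either way along y.
- clip_hinge (a point): Mid-point of the clip's hinge pin: at x +65, y +45, z +24 mm from the lane point in the lane's axes. The pin runs along the lane's y; its steel ears reach 22 mm either way along y and 8 mm above it; a short spring strut sits behind. Under the clip's leaf, 65 mm from the pin, a black rubber foot presses down at lane x 0, y +45 mm.
- clip_knob (a point): Centre of the yellow ball, diameter 22 mm, the grip on the clip's free end. The clip is a steel leaf 14 mm wide crossing the lane; in the clip's own plane the ball is 100 mm from the pin along the leaf (to lane -x when shut) and 18 mm above the leaf: 42 mm above the plate when shut, 121 mm above it and 29 mm to -x of the pin when fully open. y along the pin.
- clip (a joint): Angle of the clip, rad: 0 shut on the empty plate, about 0.16 shut on a strip, 1.1 fully open (stop). Over-centre spring: left below about 0.5 it snaps shut, left above about 0.7 it springs open and stays there. 1 to 2 N at the ball move it.
- strip_red_center (a point): Centre (half-way up) of the red-brown strip to be clamped: plywood 150 mm long (its y), 36 mm wide (its x), 12 mm thick (z), 60 g, lying flat on the table, top painted red-brown with bare wood at both ends; loose. Either end may go under the clip. Held 20 mm or more from its centre, on the end away from the clip, it leaves the hand well clear of the open clip.
- strip_green_center (a point): Centre of a like strip painted olive green, 150 x 36 x 12 mm, loose: a bystander, to be left alone.

How it is judged (in metres and radians):
On the way, in this order (a step that is already met when the one before it is completed fails the run):
1. the clip is lifted open and the red-brown strip is not yet in the lane (value of joint clip above 0.75 rad and horizontal distance between strip_red_center and lane above 0.06 m), for 0.2 s.
2. the red-brown strip lies in the lane under the open clip (x of strip_red_center in the frame of lane between -0.016 and 0.016 m and y of strip_red_center in the frame of lane between -0.018 and 0.018 m and z of strip_red_center in the frame of lane below 0.01 m and angle between the y axis of strip_red_center and the y axis of lane, either way round below 0.21 rad and value of joint clip above 0.6 rad), for 0.2 s.
At the end, for the whole second after the job is handed in: The red-brown strip lies flat on the holder's plate, its centre within 16 mm across and 18 mm along of the lane's centre and its length within 12 degrees of the lane's direction; the clip is down (below 0.25 rad) and its foot presses on the strip with more than 0.3 N; the strip is at rest (x of strip_red_center in the frame of lane between -0.016 and 0.016 m and y of strip_red_center in the frame of lane between -0.018 and 0.018 m and z of strip_red_center in the frame of lane below 0.01 m and angle between the y axis of strip_red_center and the y axis of lane, either way round below 0.21 rad and contact force between clip and strip_red above 0.3 N and value of joint clip below 0.25 rad and angle between strip_red_center's own z axis and vertical below 0.09 rad and linear speed of strip_red below 0.02 m/s); the robot touches nothing.
It fails at once if the olive-green strip is moved more than 30 mm (distance of strip_green_center from where it was at the start of the episode above 0.03 m).
It also fails if it takes over 59 s, if anything falls off the work surface, if the arm or the gripper's body presses on something with over 40 N, if the wrist force passes 120 N, or if a joint passes its speed limit or range.

ROBOT

A 6-joint arm with a two-finger parallel gripper is mounted at the origin on a cart in front of the work surface, level with it; the furniture and walls round the work are solid. World frame = base frame: x ahead of the robot, y to its left, z up, the work surface at z = 0. Lengths are in m, angles in degrees, forces in N, time in s.
With the tool pointing down it reaches from about 0.35 to 0.775 m from the base axis. Payload 7.3 kg.
Tool frame: the origin (TCP) lies on the centre line of the jaws, within the pads' length; the fingertips stand 22 mm ahead of it and the grasp point (between the pads) lies 3 mm ahead of it; z points along the fingers, y is the direction in which the jaws open and shut (so a half turn about z gives the same grasp; the last joint's range is limited). The gripper opens to 92 mm and grips with 3 to 60 N. Pads are 19 mm wide; open, the fingers measure 130 mm over their backs; the gripper's body (75 mm by 190 mm) begins 47 mm behind the grasp point.
Start: joints at [-71.505, 19.595, 87.324, -0, 73.075, -8.365], TCP at [0.237, -0.468, 0.249] pointing down, gripper open.
Joint ranges: [-145.02, 145.02], [-44.19, 115.74], [2.07, 154.8], [-57.11, 237.11], [16.16, 152.29], [-177.93, 177.93]. Speed limits (degrees/s): [147.25, 147.25, 180, 180, 180, 180].

INTERFACE

Orientations are given as a 3x3 rotation matrix whose columns are the frame's x, y, z axes.
In Python, from plant import status, vision, r gives the robot as it stands.
- The arm moves only by the tool step_arm, never from a script. Its argument "series" is text: rows parted by semicolons, each of 7 numbers parted by spaces: the shift along the world's x, y, z in cm, then the turn, a rotation vector about the world's x, y, z in degrees, then the opening, from 0 (shut) to 1 (fully open). In form: dx dy dz ax ay az fingers; .... A call has 1 to 20 rows; each row shifts and turns the pose as measured when the row begins; what a row does not reach is not made up. A row lasts 1/10 s, in which the tool goes at most 50 mm and 8.59 degrees, less where a joint would pass 70% of its speed; a pose out of reach is approached as far as the arm can. A call is refused whole if a number of a shift passes 5 or a number of a turn 8.59, either way. A call with a gripper value outside its range is refused whole. The fingers move at their own pace and stop on an object; "force" is the grip in N (left out, the last holds). Time passes only in rows, so rows that do not move let the fingers close. It gives the time, the measured TCP pose, the force and the opening at its end, in the units of the state.
- status.get_obs(): the state, without advancing time (a new reading comes with each control period).
- vision.camera(name): name is "scene" or "top" or "wrist"; returns (picture, depth): 420x560x3 uint8, red, green, blue; 420x560 float32, m along the optical axis (not along the pixel's ray), 0 where there is no reading.
- vision.camera_model(name): a dict with "fx", "fy", "cx", "cy" (pixels), "dist_coeffs" ([k1, k2, p1, p2, k3] as OpenCV has them; the pictures are not rectified), "xyz" and "attitude" of the camera in the world. Camera axes: x right, y down, z forward; pixel columns grow to the right and rows downward; lengths in m; the calibration is good to about 2 mm. A picture is of the moment at which its call begins: read the wrist's pose just before it. camera_model takes no time and is no camera call; for the wrist camera it gives the pose at the moment of the call.
- r.job_done(): hands the job in, once; it reports no verdict.
The state is a dict: "time_s": time; "qpos": joint angles; "qd": joint speeds; "joint_efforts": joint torques, N m; "ee_pos": TCP position; "tcp_rot": TCP orientation; "force": force on the tool from outside, world axes, zero at the start; "ft_torque": the same for the moment, N m; "gripper_width": opening from 0.0 (shut) to 1.0 (fully open).
Only numpy, scipy, OpenCV 4.12 (cv2) and the standard library are available. Lean on these libraries where they do the work, as an engineer would, in place of code of your own. Each camera call takes 0.05 s, during which the arm holds its last target. There are 200 camera calls.

## Working session

There is one attempt and no reset: what is moved stays moved. The work goes in short steps, Python scripts to look and compute and a tool call to move; the robot and the scene stay as the last step left them, time stands still between calls to the robot, and variables do not carry over. Pictures are saved under pics/ and viewed, about 8 in all and at most 12, crops included, and the job is handed in when it is done.

Besides the shell and the picture viewer there is one more tool, called after "Emit:" as name(argument=value, ...), one argument or row to a line, values as JSON. step_arm: Moves the arm, as the interface text tells. Its arguments: {"type":"object","properties":{"series":{"type":"string"},"force":{"type":"number"}},"required":["series"]}

```bash
mkdir -p pics; ls
cat > h.py <<'E'
import numpy as np, cv2
from plant import status, vision, r
def snap(name,tag):
    m=vision.camera_model(name); p,d=vision.camera(name)
    cv2.imwrite(f'pics/{tag}.png',p[:,:,::-1]); np.savez(f'pics/{tag}.npz',d=d,p=p,K=[m['fx'],m['fy'],m['cx'],m['cy']],dist=m['dist_coeffs'],xyz=m['xyz'],R=m['attitude'])
def world(tag,pts,z=None):
    f=np.load(f'pics/{tag}.npz'); fx,fy,cx,cy=f['K']; K=np.array([[fx,0,cx],[0,fy,cy],[0,0,1]])
    R=np.array(f['R'],float); u=cv2.undistortPoints(np.array(pts,float).reshape(-1,1,2),K,f['dist']).reshape(-1,2)
    out=[]
    for (a,b),(x,y) in zip(pts,u):
        ray=R@np.array([x,y,1]); o=f['xyz']
        dd=np.median(f['d'][int(b)-1:int(b)+2,int(a)-1:int(a)+2]) if z is None else (z-o[2])/ray[2]
        out.append(o+ray*dd)
    return np.array(out)
E
python3 - <<'E'
from h import *
snap('top','t0');snap('scene','s0')
print(status.get_obs())
for n in('top','scene','wrist'):
    m=vision.camera_model(n);print(n,m)
E
```

```text
pics
{'time_s': 0.1, 'qpos': array([-7.15069869e+01,  1.96315266e+01,  8.73715240e+01, -1.25649271e-03,
        7.30729095e+01, -8.36534659e+00]), 'qd': array([-0.01938276, -0.07851417, -0.19654229, -0.04005347,  0.03384275,
       -0.01764994]), 'joint_efforts': array([ 2.09074002e-03, -4.32001948e+01, -2.44694799e+01,  7.18557998e-02,
        5.25866705e-02, -5.46935075e-05]), 'ee_pos': array([ 0.2370971 , -0.46804953,  0.24812416]), 'tcp_rot': array([[ 8.92123253e-01,  4.51791886e-01, -4.40411217e-04],
       [ 4.51792068e-01, -8.92122392e-01,  1.25064096e-03],
       [ 1.72128729e-04, -1.31470017e-03, -9.99999121e-01]]), 'force': array([-0.43197749,  0.02991017,  0.05856555]), 'ft_torque': array([ 0.02415372,  0.03753945, -0.03510275]), 'gripper_width': 0.9981383727158925}
top {'fx': 412.05500724670276, 'fy': 412.05500724670276, 'cx': 275.7221774842506, 'cy': 212.6925336781806, 'dist_coeffs': array([0.02739075, 0.        , 0.        , 0.        , 0.        ]), 'xyz': array([ 0.42586191, -0.02060107,  0.89153699]), 'attitude': array([[-0.02329762, -0.98634299,  0.16304821],
      
[... 244 characters left out ...]
   , 0.        , 0.        , 0.        ]), 'xyz': array([0.31680113, 0.47432605, 0.72592146]), 'attitude': array([[-8.92378934e-01, -3.45636089e-01,  2.90164665e-01],
       [-4.51286747e-01,  6.83937476e-01, -5.73210085e-01],
       [-3.32396672e-04, -6.42468072e-01, -7.66312382e-01]])}
wrist {'fx': 294.61197574306937, 'fy': 294.61197574306937, 'cx': 272.86715120878375, 'cy': 208.7957060680328, 'dist_coeffs': array([-0.03703172,  0.        ,  0.        ,  0.        ,  0.        ]), 'xyz': array([ 0.29902095, -0.43731905,  0.38391545]), 'attitude': array([[ 0.45178951, -0.86249877, -0.22799586],
       [-0.89212187, -0.43741272, -0.11308702],
       [-0.00219087,  0.25449163, -0.9670725 ]])}
```

View pics/t0.png

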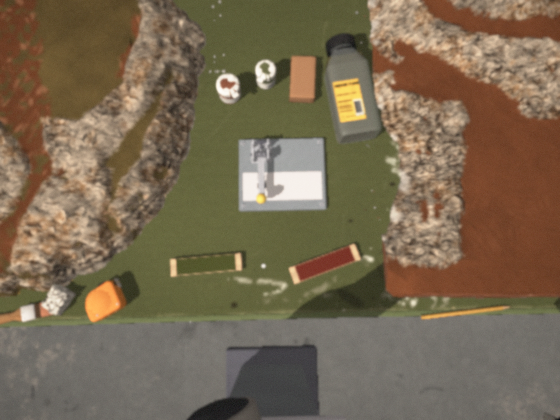

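View pics/s0.png

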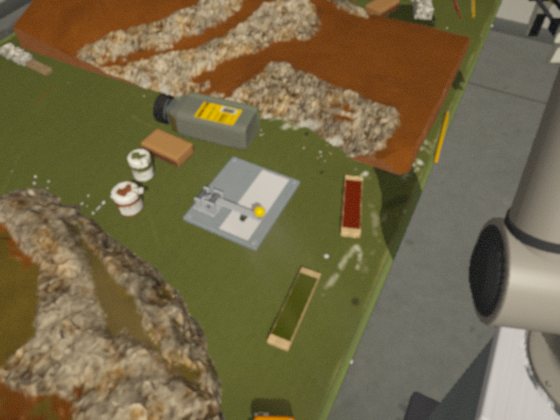

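Top view: the holder's plate spans about (239,140)–(326,210), with the ball at (261,199). The red strip is near (325,263) and slightly turned; the green one is at (206,265). I'll enlarge this for measuring.

Run:
```python
from h import *
im=cv2.imread('pics/t0.png')
c=im[130:290,225:370]
cv2.imwrite('pics/t0c.png',cv2.resize(c,None,fx=3.7,fy=3.7,interpolation=cv2.INTER_CUBIC))
hsv=cv2.cvtColor(im,cv2.COLOR_BGR2HSV)
def rect(mask,name,z):
    n,l,s,ce=cv2.connectedComponentsWithStats(mask.astype(np.uint8)); 
    k=1+np.argmax(s[1:,4]); ys,xs=np.where(l==k)
    w=world('t0',list(zip(xs,ys)),z)
    rr=cv2.minAreaRect((w[:,:2]*1000).astype(np.float32)); print(name,s[k],rr,np.round(ce[k],1))
Y,X=np.mgrid[:420,:560]
roi=(X>280)&(X<370)&(Y>235)&(Y<290)
rect(roi&((hsv[...,0]<12)|(hsv[...,0]>170))&(hsv[...,1]>120)&(hsv[...,2]>50),'redpaint',.012)
rect(roi&(im[...,2]>90)&((im[...,2].astype(int)-im[...,1])>-5),'redstrip',.012)
roi=(X>236)&(X<330)&(Y>165)&(Y<208)
rect(roi&(im.min(2)>170),'lane',.012)
roi=(X>225)&(X<335)&(Y>130)&(Y<215)
rect(roi&(hsv[...,1]<70)&(im.min(2)>70),'plate',.012)
roi=(X>250)&(X<275)&(Y>190)&(Y<210)
m=roi&(hsv[...,0]>18)&(hsv[...,0]<35)&(hsv[...,1]>130)&(im[...,2]>120)
rect(m,'ball',.054)
print(world('t0',[(261,199)]),world('t0',[(325,263)]),world('t0',[(310,190)]))
```

```text
redpaint [296 246  58  35 936] ((461.0946044921875, -125.64311981201172), (34.235694885253906, 123.23978424072266), 18.936506271362305) [324.3 263. ]
redstrip [ 281  236   89   54 4370] ((462.4128723144531, -128.056884765625), (188.6918182373047, 111.58982849121094), 88.69462585449219) [322.2 261.3]
lane [ 267  170   57   32 1465] ((630.7227172851562, -68.59491729736328), (122.01449584960938, 69.46324920654297), 88.67935180664062) [298.3 185.4]
plate [ 238  137   89   75 6365] ((657.780517578125, -40.323326110839844), (191.96981811523438, 167.10646057128906), 89.51266479492188) [281.7 174.2]
ball [258 194   7   9  41] ((595.84228515625, 4.825226783752441), (12.4412260055542, 16.91851806640625), 88.9277572631836) [261.4 197.9]
[[0.59193663 0.00458766 0.06288576]] [[ 0.46081641 -0.12721759  0.01077852]] [[ 0.61979878 -0.10120331  0.01149074]]
```

View pics/t0c.png

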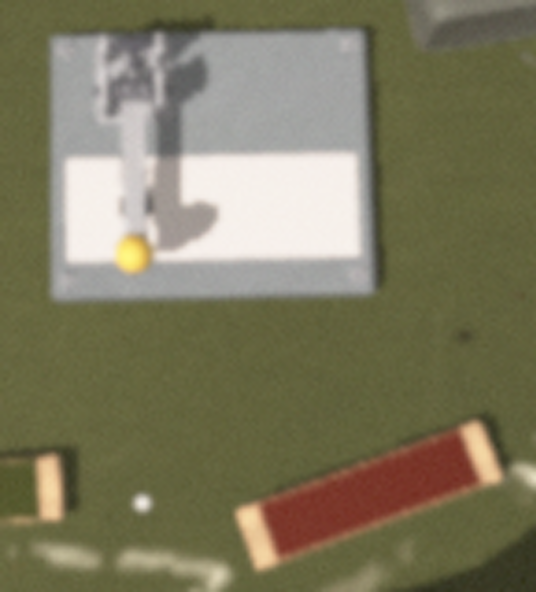

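Run:
```python
from h import *
def q(l): return [(a/3.7+225-.36,b/3.7+130-.36) for a,b in l]
for n,l in(('lane',[(65,156),(359,152),(361,257),(66,263)]),('strip',[(237,511),(482,420),(502,478),(259,570)])):
    w=world('t0',q(l),.012)[:,:2]*1000; c=w.mean(0); print(n,w.round(1).tolist(),c.round(1),np.linalg.norm(w-np.roll(w,-1,0),axis=1).round(1))
    v=(w[0]+w[3]-w[1]-w[2])/2; print('y dir deg',np.degrees(np.arctan2(-v[0],v[1])))
print(world('t0',q([(133,253)]),.054+.003))
```

```text
lane [[664.0, 46.4], [662.4, -128.4], [598.8, -126.9], [599.2, 46.4]] [631.1 -40.6] [174.7  63.6 173.4  64.8]
y dir deg -0.32592631171428943
strip [[452.5, -49.9], [501.4, -192.7], [467.9, -202.3], [419.1, -61.4]] [ 460.2 -126.6] [151.   34.9 149.1  35.4]
y dir deg 18.994402306349603
[[0.59520106 0.00558492 0.057     ]]
```

Emit:
step_arm(
  series="2.99 3.94 0 0 0 -2.24 1;2.99 3.94 0 0 0 -2.24 1;2.99 3.94 0 0 0 -2.24 1;2.99 3.94 0 0 0 -2.24 1;2.99 3.94 0 0 0 -2.24 1;2.99 3.94 0 0 0 -2.24 1;2.99 3.94 0 0 0 -2.24 1;2.99 3.94 0 0 0 -2.24 1;2.99 3.94 0 0 0 -2.24 1;2.99 3.94 0 0 0 -2.24 1;2.99 3.94 0 0 0 -2.24 1;0 0 0 0 0 0 1",
  force=10,
)

```text
time_s: 1.3
ee_pos: [0.5661, -0.024, 0.2436]
tcp_rot: [[1.0, 0.014, -0.004], [0.014, -1.0, 0.006], [-0.004, -0.006, -1.0]]
force: [0.3, -0.8, -0.7]
gripper_width: 1.003
```

Emit:
step_arm(
  series="1 1 -2.5 0 0 -0.8 1;1 1 -2.5 0 0 0 1;0.6 0.6 -2 0 0 0 1;0 0 0 0 0 0 1",
)

```text
time_s: 1.7
ee_pos: [0.5921, 0.0037, 0.1702]
tcp_rot: [[1.0, 0.003, -0.006], [0.003, -1.0, 0.005], [-0.006, -0.005, -1.0]]
force: [-1.1, 0.1, 0.3]
gripper_width: 0.999
```

Run:
```python
from h import *
print(status.get_obs()['ee_pos']); snap('wrist','w1')
```

```text
[0.59214471 0.00373325 0.17020846]
```

View pics/w1.png

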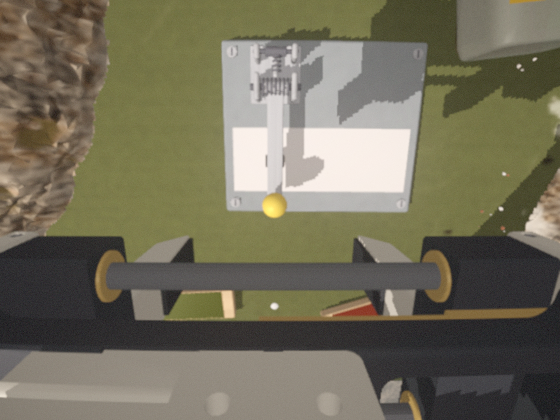

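The wrist view has the ball at (275,205), centred between the jaws. The lane corners are near (233,128), (410,128), (406,192) and (233,192).

Run:
```python
from h import *
print(world('w1',[(275,205)],.055)); w=world('w1',[(233,128),(410,128),(406,192),(233,192)],.012); print(w,w.mean(0))
```

```text
[[0.59793994 0.00272412 0.055     ]]
[[ 0.66343886  0.04350538  0.012     ]
 [ 0.66455345 -0.12779932  0.012     ]
 [ 0.60127873 -0.13120982  0.012     ]
 [ 0.60039267  0.04542778  0.012     ]] [ 0.63241593 -0.042519    0.012     ]
```

Emit:
step_arm(
  series="0.2 0 -3 0 0 0 1;0.2 0 -3 0 0 0 1;0.1 0 -3 0 0 0 1;0 0 -2.2 0 0 0 0.5;0 0 -0.3 0 0 0 0.2;0 0 0 0 0 0 0;0 0 0 0 0 0 0;0 0 0 0 0 0 0;0 0 0 0 0 0 0;0 0 0 0 0 0 0",
  force=10,
)

```text
time_s: 2.75
ee_pos: [0.6029, -0.0033, 0.0686]
tcp_rot: [[1.0, -0.001, 0.017], [-0.001, -1.0, 0.0], [0.017, -0.0, -1.0]]
force: [0.1, -0.7, -0.9]
gripper_width: 0.442
```

Emit:
step_arm(
  series="0 0 0 0 0 0 0;0 0 0 0 0 0 0;0 0 0 0 0 0 0",
)

```text
time_s: 3.05
ee_pos: [0.603, 0.0029, 0.0691]
tcp_rot: [[1.0, -0.002, 0.018], [-0.003, -1.0, 0.01], [0.018, -0.01, -1.0]]
force: [0.0, 1.4, -1.7]
gripper_width: 0.226
```

Emit:
step_arm(
  series="0 0 0 0 0 0 0.5;-0.6 0 -0.6 0 -0.5 0 0.5;0 0 -0.6 0 -0.5 0 0.5;0 0 0 0 0 0 0.5",
)

```text
time_s: 3.45
ee_pos: [0.5973, 0.0034, 0.0569]
tcp_rot: [[0.999, -0.001, 0.037], [-0.001, -1.0, 0.009], [0.037, -0.009, -0.999]]
force: [-0.4, -0.6, 0.1]
gripper_width: 0.486
```

Emit:
step_arm(
  series="0 0 0 0 1 0 0;0 0 0 0 1 0 0;0 0 0 0 0 0 0;0 0 0 0 0 0 0;0 0 0 0 0 0 0",
  force=12,
)

```text
time_s: 3.95
ee_pos: [0.5982, 0.0031, 0.0574]
tcp_rot: [[1.0, -0.002, -0.0], [-0.002, -1.0, 0.009], [-0.0, -0.009, -1.0]]
force: [-1.1, 0.1, -0.3]
gripper_width: 0.228
```

Emit:
step_arm(
  series="0.2 0 0.86 0 0 0 0;0.25 0 0.85 0 0 0 0;0.35 0 0.82 0 0 0 0;0.4 0 0.78 0 0 0 0;0.48 0 0.74 0 0 0 0;0.52 0 0.7 0 0 0 0;0.6 0 0.65 0 0 0 0;0.66 0 0.6 0 0 0 0;0.7 0 0.5 0 0 0 0;0 0 0 0 0 0 0",
)

```text
time_s: 4.95
ee_pos: [0.6457, 0.0029, 0.1285]
tcp_rot: [[1.0, -0.002, 0.005], [-0.002, -1.0, 0.009], [0.005, -0.009, -1.0]]
force: [1.5, 0.4, -2.8]
gripper_width: 0.227
```

Emit:
step_arm(
  series="0.8 0 0.4 0 0 0 0;0.8 0 0.3 0 0 0 0;0.2 0 0 0 0 0 0;0 0 0 0 0 0 0.4;0 0 0 0 0 0 0.5;0 0 0 0 0 0 0.6;0 0 1.5 0 0 0 0.6;0 0 4 0 0 0 0.7;0 0 4 0 0 0 1;-3 0 3 0 0 0 1;-3 0 2 0 0 0 1;0 0 0 0 0 0 1",
)

```text
time_s: 6.15
ee_pos: [0.597, 0.0026, 0.2821]
tcp_rot: [[1.0, -0.002, -0.008], [-0.002, -1.0, 0.009], [-0.008, -0.009, -1.0]]
force: [-0.8, -0.5, 0.3]
gripper_width: 0.955
```

Emit:
step_arm(
  series="-1 -1.2 0 0 0 7.8 1;-1 -1.2 0 0 0 7.8 1;-1 -1.2 0 0 0 7.8 1;-1 -1.2 0 0 0 7.8 1;-1 -1.2 0 0 0 7.8 1;-1 -1.2 0 0 0 7.8 1;-1 -1.2 0 0 0 7.8 1;-1 -1.2 0 0 0 7.8 1;-1 -1.2 0 0 0 7.8 1;-1 -1.2 -1 0 0 7.8 1;-1 -1.2 -1 0 0 7.8 1;-1 -1.2 -1 0 0 7.8 1;-0.5 -0.6 -1 0 0 7.8 1;0 0 0 0 0 7.8 1;0 0 0 0 0 0 1",
)

```text
time_s: 7.65
ee_pos: [0.4672, -0.1534, 0.2296]
tcp_rot: [[-0.4, 0.916, -0.017], [0.917, 0.4, -0.013], [-0.005, -0.021, -1.0]]
force: [1.8, 0.0, -0.7]
gripper_width: 0.997
```

Emit:
step_arm(
  series="0.1 0 -3 0.8 -1 -2.5 1;0.1 0 -3 0 0 -2.1 1;0 0 0 0 0 0 1",
)

```text
time_s: 7.95
ee_pos: [0.4702, -0.1536, 0.1678]
tcp_rot: [[-0.312, 0.95, 0.002], [0.95, 0.312, 0.001], [0.0, 0.003, -1.0]]
force: [-0.3, 0.6, 0.4]
gripper_width: 0.998
```

Run:
```python
from h import *
print(status.get_obs()['ee_pos'],status.get_obs()['tcp_rot'].round(3).tolist()); snap('wrist','w2'); snap('scene','s2')
a=cv2.imread('pics/w2.png');b=cv2.resize(cv2.imread('pics/s2.png')[120:280,150:400],None,fx=2.6,fy=2.6)
o=np.zeros((420,800,3),np.uint8); a2=cv2.resize(a,(400,300));cv2.imwrite('pics/s2c.png',b)
```

```text
[ 0.47022527 -0.15355134  0.16783865] [[-0.312, 0.95, 0.002], [0.95, 0.312, 0.001], [0.0, 0.003, -1.0]]
```

View pics/w2.png

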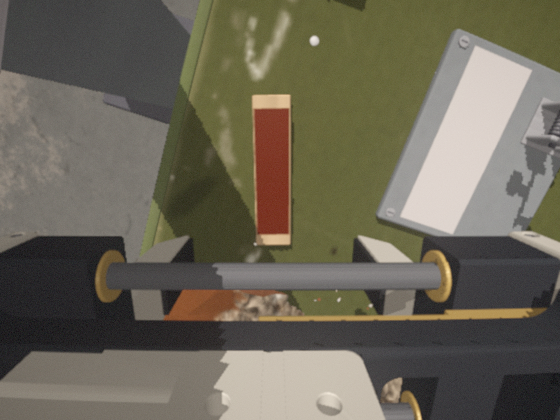

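View pics/s2c.png

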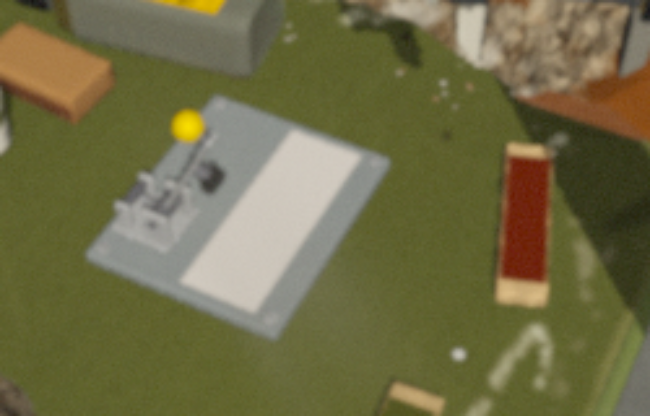

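The clip is fully open, with the ball at (187,126) in the scene crop. In the wrist view the red strip's top corners are about (253,96), (290,96), (290,238) and (258,240), aligned with the jaws.

Run:
```python
from h import *
w=world('w2',[(253,95),(290,95),(290.5,236),(257,238)],.012)[:,:2]*1000; c=w.mean(0); print(w,c,np.linalg.norm(w-np.roll(w,-1,0),axis=1))
v=(w[0]+w[1]-w[2]-w[3])/2;print(np.degrees(np.arctan2(-v[0],v[1])))
R=status.get_obs()['tcp_rot']; print(R.T[:2,:2]@(c-[470.2,-153.6]))
```

```text
[[ 422.16239608  -62.58521881]
 [ 455.00151782  -51.79875832]
 [ 500.85711352 -183.44582641]
 [ 468.1315756  -196.51608906]] [ 461.53815076 -123.58647315] [ 34.56523754 139.40475671  35.23907772 141.60029475]
19.0730584397191
[31.21411653  1.22719346]
```

Emit:
step_arm(
  series="0 0 -3 0 0 -0.3 1;0 0 -3 0 0 -0.3 1;0 0 -3 0 0 0 0.8;0 0 -3 0 0 0 0.7;0 0 -1.5 0 0 0 0.7;0 0 0 0 0 0 0.7",
  force=35,
)

```text
time_s: 8.65
ee_pos: [0.4807, -0.1576, 0.0426]
tcp_rot: [[-0.303, 0.953, 0.027], [0.953, 0.303, -0.012], [-0.02, 0.022, -1.0]]
force: [0.1, -0.2, -0.5]
gripper_width: 0.719
```

Emit:
step_arm(
  series="-0.6 0.2 0 0.7 1.5 0.8 0.7;-0.4 0.2 0 0 0 0.6 0.7;0 0 -0.8 0 0 0 0.7;0 0 -0.8 0 0 0 0.7;0 0 0 0 0 0 0.7",
)

```text
time_s: 9.15
ee_pos: [0.475, -0.1553, 0.0316]
tcp_rot: [[-0.327, 0.945, 0.011], [0.945, 0.327, -0.005], [-0.008, 0.009, -1.0]]
force: [-0.1, 0.1, 0.2]
gripper_width: 0.697
```

Emit:
step_arm(
  series="-0.5 0.2 -0.4 0.3 0.6 0 0.7;-0.1 0 -0.3 0 0 0 0.7;0 0 0 0 0 0 0.6",
)

```text
time_s: 9.45
ee_pos: [0.4686, -0.1532, 0.024]
tcp_rot: [[-0.326, 0.945, 0.0], [0.945, 0.326, 0.001], [0.001, 0.0, -1.0]]
force: [0.3, -0.2, -1.0]
gripper_width: 0.656
```

Emit:
step_arm(
  series="0 0 0 0 0 0 0;0 0 0 0 0 0 0;0 0 0 0 0 0 0;0 0 0 0 0 0 0;0 0 0 0 0 0 0;0 0 0 0 0 0 0",
  force=35,
)

```text
time_s: 10.05
ee_pos: [0.4687, -0.1532, 0.0241]
tcp_rot: [[-0.326, 0.945, 0.0], [0.945, 0.326, 0.001], [0.001, 0.001, -1.0]]
force: [0.2, 0.3, -1.3]
gripper_width: 0.383
```

Emit:
step_arm(
  series="0 0 2 0 0 0 0;0 0 2 0 0 0 0;0.5 0.2 0 0 0 -1.5 0;1.5 0.8 0 0 0 -2 0;1.5 0.8 0 0 0 -2 0;1.5 0.8 0 0 0 -2 0;1.5 0.8 0 0 0 -2 0;1.5 0.8 0 0 0 -2 0;1.5 0.8 0 0 0 -2 0;1.5 0.8 0 0 0 -2 0;1.5 0.8 0 0 0 -2 0;1 0.4 0 0 0 -1 0;0 0 0 0 0 0 0",
)

```text
time_s: 11.35
ee_pos: [0.6074, -0.0798, 0.065]
tcp_rot: [[0.005, 1.0, -0.001], [1.0, -0.005, 0.002], [0.002, -0.001, -1.0]]
force: [-0.0, 0.8, -0.8]
gripper_width: 0.387
```

Emit:
step_arm(
  series="0.8 0.4 0 0 0 0 0;0.8 0.4 -0.5 0 0 0 0;0.6 0.3 -0.5 0 0 0 0;0.2 0 -0.5 0 0 0 0;0 0 0 0 0 0 0",
)

```text
time_s: 11.85
ee_pos: [0.6317, -0.0683, 0.0479]
tcp_rot: [[0.004, 1.0, -0.004], [1.0, -0.004, 0.003], [0.003, -0.004, -1.0]]
force: [-0.7, 0.1, -1.6]
gripper_width: 0.388
```

Run:
```python
from h import *
print(status.get_obs()['ee_pos']); snap('wrist','w3'); 
snap('scene','s3');cv2.imwrite('pics/s3c.png',cv2.resize(cv2.imread('pics/s3.png')[120:280,150:400],None,fx=2.6,fy=2.6))
```

```text
[ 0.63169877 -0.06833108  0.04789228]
```

View pics/w3.png

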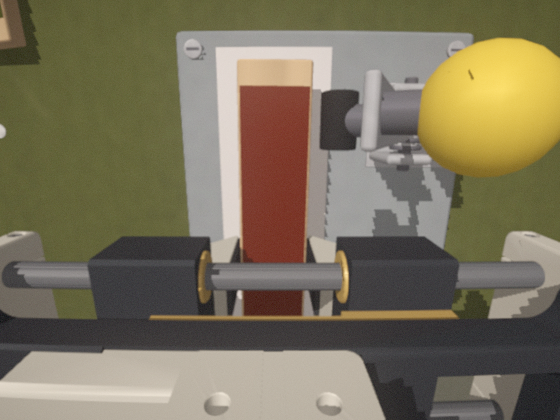

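Run:
```python
from h import *
print(world('w3',[(238,60),(312,60),(308,170),(240,170)],.036).round(4)); print(world('w3',[(217,48),(331,48),(221,200)],.012).round(4))
```

```text
[[ 0.6169  0.0323  0.036 ]
 [ 0.6512  0.0322  0.036 ]
 [ 0.6505 -0.0188  0.036 ]
 [ 0.6164 -0.0187  0.036 ]]
[[ 0.6032  0.0438  0.012 ]
 [ 0.664   0.0434  0.012 ]
 [ 0.6016 -0.0395  0.012 ]]
```

The strip is centred in the lane to about 1 mm, so I'll lower and release it.

Emit:
step_arm(
  series="0 0 -0.5 0 0 0 0;0 0 -0.4 0 0 0 0;0 0 -0.2 0 0 0 0;0 0 -0.1 0 0 0 0;0 0 0 0 0 0 0",
)

```text
time_s: 12.45
ee_pos: [0.6313, -0.0691, 0.0361]
tcp_rot: [[0.005, 1.0, -0.003], [1.0, -0.005, 0.002], [0.002, -0.003, -1.0]]
force: [0.3, -0.0, -0.7]
gripper_width: 0.384
```

Emit:
step_arm(
  series="0 0 -0.05 0 0 0 0.38;0 0 0 0 0 0 0.5;0 0 0 0 0 0 0.6;0 0 0 0 0 0 0.6;0 0 0 0 0 0 0.6;0 0 0.5 0 0 0 0.6;0 0 2 0 0 0 0.6;0 -0.3 4 0 0 0 0.6;0 -0.5 4 0 0 0 0.6;0 -0.5 4 0 0 0 0.6;0 0 4 0 0 0 0.6;0 0 0 0 0 0 0.6",
)

```text
time_s: 13.65
ee_pos: [0.6294, -0.082, 0.229]
tcp_rot: [[0.005, 1.0, -0.004], [1.0, -0.005, 0.002], [0.002, -0.004, -1.0]]
force: [0.8, 0.3, -0.2]
gripper_width: 0.601
```

Run:
```python
from h import *
print(status.get_obs()['ee_pos']); snap('wrist','w4');
```

```text
[ 0.62935068 -0.08199871  0.22897916]
```

View pics/w4.png

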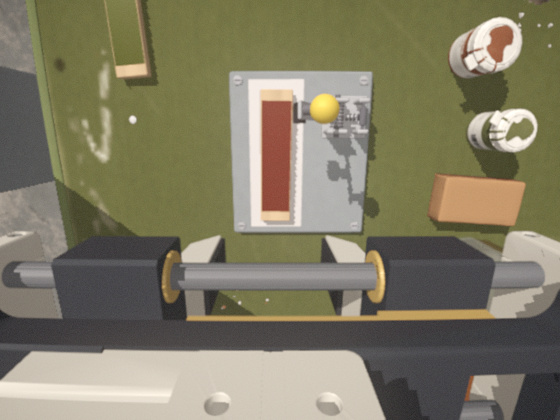

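Run:
```python
from h import *
print(world('w4',[(324,109)],.133).round(4)); w=world('w4',[(262,90),(294,90),(290,221),(262,220)],.024);print(w.mean(0),w.round(4)); print(world('w4',[(250,80),(303,80),(300,227),(250,226)],.012).mean(0))
```

```text
[[0.6687 0.0029 0.133 ]]
[ 0.63422514 -0.04313759  0.024     ] [[ 0.6181  0.031   0.024 ]
 [ 0.6529  0.0309  0.024 ]
 [ 0.6499 -0.1179  0.024 ]
 [ 0.6161 -0.1165  0.024 ]]
[ 0.6328513  -0.04278139  0.012     ]
```

Emit:
step_arm(
  series="0.3 0.7 0 0 0 -7.5 0.7;0.3 0.7 0 0 0 -7.5 0.7;0.3 0.7 0 0 0 -7.5 0.7;0.3 0.7 0 0 0 -7.5 0.7;0.3 0.7 0 0 0 -7.5 0.7;0.3 0.7 0 0 0 -7.5 0.7;0.3 0.7 0 0 0 -7.5 0.7;0.3 0.7 0 0 0 -7.5 0.7;0.3 0.7 0 0 0 -7.5 0.7;0.3 0.7 0 0 0 -7.5 0.7;0.3 0.7 0 0 0 -7.5 0.7;0.3 0.7 0 0 0 -7.5 0.7;0 0 0 0 0 0 0.7",
)

```text
time_s: 15.0
ee_pos: [0.6574, 0.0073, 0.2074]
tcp_rot: [[0.997, -0.07, -0.017], [-0.069, -0.997, 0.028], [-0.019, -0.026, -0.999]]
force: [-0.6, 0.7, 0.2]
gripper_width: 0.699
```

Emit:
step_arm(
  series="0.5 -0.3 0 -1.6 -1 2.5 0.7;0.5 -0.1 0 0 0 1.5 0.7;0 0 0 0 0 0 0.7",
)

```text
time_s: 15.3
ee_pos: [0.667, 0.0022, 0.2049]
tcp_rot: [[1.0, 0.017, -0.002], [0.017, -1.0, -0.005], [-0.002, 0.005, -1.0]]
force: [-0.6, -0.1, 1.2]
gripper_width: 0.7
```

Emit:
step_arm(
  series="0.1 0 -2 0 0 -0.5 0.7;0 0 -2 0 0 -0.5 0.7;0 0 -1.8 0 0 0 0.7;0 0 -0.6 0 0 0 0.7;0 0 0 0 0 0 0.7",
)

```text
time_s: 15.8
ee_pos: [0.6675, 0.0007, 0.1389]
tcp_rot: [[1.0, 0.011, -0.0], [0.011, -1.0, -0.009], [-0.0, 0.009, -1.0]]
force: [-0.1, 0.3, 0.0]
gripper_width: 0.701
```

Emit:
step_arm(
  series="0 0.2 -0.3 0 0 -0.6 0.4;0 0 0 0 0 0 0;0 0 0 0 0 0 0;0 0 0 0 0 0 0;0 0 0 0 0 0 0;0 0 0 0 0 0 0",
  force=12,
)

```text
time_s: 16.4
ee_pos: [0.6691, 0.0027, 0.1395]
tcp_rot: [[1.0, 0.001, 0.005], [0.001, -1.0, -0.01], [0.005, 0.01, -1.0]]
force: [-0.5, 4.9, -2.0]
gripper_width: 0.225
```

Emit:
step_arm(
  series="-0.66 0 -0.22 0 0 0 0;-0.66 0 -0.29 0 0 0 0;-0.63 0 -0.33 0 0 0 0;-0.61 0 -0.36 0 0 0 0;-0.58 0 -0.41 0 0 0 0;-0.56 0 -0.44 0 0 0 0;-0.52 0 -0.48 0 0 0 0;-0.48 0 -0.52 0 0 0 0;0 0 0 0 0 0 0",
)

```text
time_s: 17.3
ee_pos: [0.6184, 0.003, 0.1062]
tcp_rot: [[1.0, 0.001, 0.008], [0.001, -1.0, -0.009], [0.008, 0.01, -1.0]]
force: [1.9, 1.0, -2.1]
gripper_width: 0.229
```

Emit:
step_arm(
  series="-0.44 0 -0.56 0 0 0 0;-0.4 0 -0.58 0 0 0 0;-0.36 0 -0.61 0 0 0 0;-0.32 0 -0.63 0 0 0 0;-0.15 0 -0.4 0 0 0 0;-0.1 0 -0.3 0 0 0 0;0 0 0 0 0 0 0",
)

```text
time_s: 18.0
ee_pos: [0.6007, 0.0031, 0.075]
tcp_rot: [[1.0, 0.001, 0.013], [0.001, -1.0, -0.01], [0.013, 0.01, -1.0]]
force: [2.1, 1.0, -1.2]
gripper_width: 0.224
```

Emit:
step_arm(
  series="0 0 -0.1 0 0 0 0;0 0 0 0 0 0 0.4;0 0 0 0 0 0 0.6;0 0 0 0 0 0 0.7;0 0 0 0 0 0 0.7;0 0 2 0 0 0 0.7;0 0 3 0 0 0 0.7;0 0 4 0 0 0 0.7;-2 0 4 0 0 0 0.7;-2 0 3 0 0 0 0.7;0 0 0 0 0 0 0.7;0 0 0 0 0 0 0.7;0 0 0 0 0 0 0.7",
)

```text
time_s: 19.3
ee_pos: [0.555, 0.0023, 0.2355]
tcp_rot: [[1.0, 0.001, 0.001], [0.001, -1.0, -0.01], [0.001, 0.01, -1.0]]
force: [0.0, 0.0, 0.2]
gripper_width: 0.699
```

Run:
```python
from h import *
print(status.get_obs()['ee_pos'],status.get_obs()['force']); snap('wrist','w5');snap('scene','s5')
a=cv2.imread('pics/w5.png')[0:240];b=cv2.resize(cv2.imread('pics/s5.png')[140:260,160:380],(560,305))
cv2.imwrite('pics/f5.png',np.vstack([a,b]))
```

```text
[0.55503659 0.00232352 0.23545859] [0.03453462 0.03187526 0.20811153]
```

View pics/f5.png

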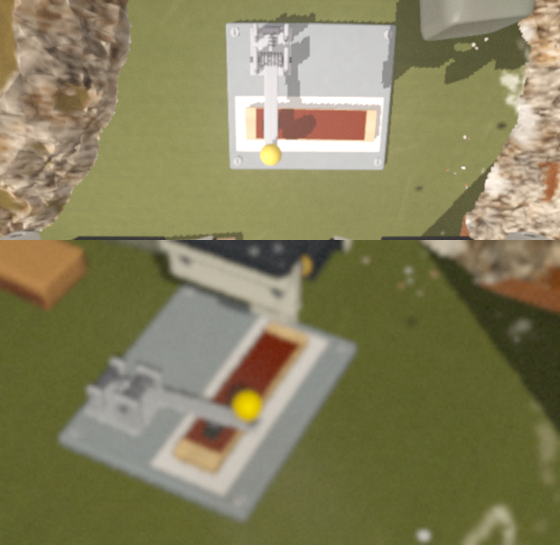

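The clip is down with its foot on the strip, and the strip lies straight in the lane, spanning about (246,107)–(376,140) in the wrist view. One numeric check before handing in.

Run:
```python
from h import *
print(world('w5',[(246,107),(377,111),(373,140),(247,137)],.024).mean(0)); print(world('w5',[(236,96),(384,98),(380,153),(236,150)],.012).mean(0)); print('ball top',world('w5',[(270,155)]))
print(world('w5',[(340,122),(258,122)]))
r.job_done()
```

```text
[ 0.63285948 -0.04306031  0.024     ]
[ 0.6322018  -0.04272459  0.012     ]
ball top [[0.60189038 0.00385    0.0799985 ]]
[[ 0.63493235 -0.07571029  0.02504334]
 [ 0.63464794  0.0173695   0.02470996]]
the job is handed in; nothing more can be done
```

The red-brown strip is clamped in the holder, and I handed the job in about 19.5 s into the 59 s limit. I lifted the clip by its ball until it stayed open, laid the strip in the lane while holding it about 27 mm off centre, then guided the clip down onto it and moved the arm clear.

**Last checks:**
- **Strip position:** its centre is within about 1 mm of the lane's centre, by the wrist camera. It is parallel to the lane by eye.
- **Strip height:** the top reads about 25 mm at both ends, against 24 mm nominal, so it lies flat.
- **Clip:** the top of the ball is at about 80 mm. Shut on a strip it should be about 81 mm, so the clip is down on the strip.
- **Robot:** the wrist force was about 0.2 N with the arm clear of everything.
- **Olive-green strip:** I never touched it. It was outside the last cropped picture, so I did not measure its position again.

No check failed, but I could not measure the clip's pressing force directly; I only inferred it from the ball's height and the pictures. Moves drifted by up to about 14 mm and 1.5°, and I corrected them before each grasp. The first grip on the ball was too high, so I redid it.

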